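# Pack a notions kit and hold the tape lever at the long stop

### The arm

A 6-joint arm with a two-finger parallel gripper is mounted at the origin on a cart in front of the work surface, level with it; the furniture and walls round the work are solid. World frame = base frame: x ahead of the robot, y to its left, z up, the work surface at z = 0. Lengths are in m, angles in degrees, forces in N, time in s.
With the tool pointing down it reaches from about 0.4 to 0.825 m from the base axis. Payload 7 kg.
Tool frame: the origin (TCP) lies on the centre line of the jaws, within the pads' length; the fingertips stand 8 mm ahead of it and the grasp point (between the pads) lies 11 mm behind it; z points along the fingers, y is the line along which they close (so a half turn about z gives the same grasp; the last joint's range is limited). The gripper opens to 88 mm and grips with 3 to 60 N. Pads are 19 mm wide; open, the fingers measure 130 mm over their backs; the gripper's body (78 mm by 193 mm) begins 47 mm behind the grasp point.
Start: joints at [84.861, 20.546, 0.682, 0, -70.136, -16.507], TCP at [0.249, 0.627, 0.235] pointing down, gripper open.
Joint ranges: [-176.03, 176.03], [-82.01, 121.73], [-58.28, 71.71], [-173.87, 95.51], [-174.79, -0.11], [-173.66, 173.66]. Speed limits (degrees/s): [136.94, 136.94, 172.46, 180, 180, 180].

### API

Orientations are given as [roll, pitch, yaw] about the fixed x, y, z axes, in that order (R = Rz(yaw) Ry(pitch) Rx(roll)).
In Python, from plant import r gives the robot as it stands.
- The arm moves only by the tool carry_out, never from a script. Its argument "targets" is a list of rows, each a list of 6 numbers: the shift along the tool's x, y, z scaled (see below), then the turn, a rotation vector about the tool's x, y, z scaled (see below). A call has 1 to 5 rows; each row shifts and turns the commanded pose from where the row before left it, along the tool's axes as they then stand; what a row does not reach is not made up. The controller multiplies each number of a shift by 0.5 m and each number of a turn by 60 degrees. A row lasts 1/8 s, in which the tool goes at most 62.5 mm and 10.7 degrees, less where a joint would pass 70% of its speed; a pose out of reach is approached as far as the arm can. A call with a number of a shift or a turn outside -1 to 1 is refused whole. A call with a gripper value outside its range is refused whole. "hand" is the opening, from 0 (shut) to 1 (fully open), set as the call begins (left out, the last holds). The fingers move at their own pace and stop on an object; "squeeze" is the grip in N (left out, the last holds). Time passes only in rows, so rows that do not move let the fingers close. It gives the time, the measured TCP pose, the force, the opening and the grip force at its end, in the units of the state.
- r.get_state(): the state, without advancing time (a new reading comes with each control period).
- r.capture(name): name is "scene" or "side" or "wrist"; returns the picture (420x560x3 uint8, red, green, blue); there is no depth.
- r.camera_info(name): a dict with "K" (3x3 intrinsics, pixels), "distortion" ([k1, k2, p1, p2, k3] as OpenCV has them; the pictures are not rectified), "eye" and "attitude" of the camera in the world. Camera axes: x right, y down, z forward; pixel columns grow to the right and rows downward; lengths in m; the calibration is good to about 2 mm. A picture is of the moment at which its call begins: read the wrist's pose just before it. camera_info takes no time and is no camera call; for the wrist camera it gives the pose at the moment of the call.
- r.close_job(): hands the job in; it is judged then, once.
The state is a dict: "time_s": time; "joints": joint angles; "qd": joint speeds; "joint_torque": joint torques, N m; "tcp_pos": TCP position; "eef_rot": TCP orientation; "contact_force": force on the tool from outside, world axes, zero at the start; "moment": the same for the moment, N m; "gripper_width": finger opening in m; "gripper_force": force on a finger pad.
Only numpy, scipy, OpenCV 4.12 (cv2) and the standard library are available. Lean on these libraries where they do the work, as an engineer would, in place of code of your own. Each camera call takes 0.05 s, during which the arm holds its last target. There are 200 camera calls.

### The job

Finish packing the order: take the purple carton and the red thread spool from the group standing near the slim kraft box base (not the stock at the back of the counter) and stand them upright in the gap in that base, in one tight row between the blue carton and the blue spool, all four resting fully on its floor. Then press the red-gripped lever of the blue tape dispenser down past its first two click stops to the third, the long strip, and finish while still holding it there, because the lever springs back and drops the knife as soon as it is let go.

Things in the scene. Friction and masses are not known exactly. Their poses are not given: they have to be found in the camera images.
- kit_box: Open, shallow base of a two-piece kraft cardboard box; it does not move. Outside 192 x 50 x 27 mm high, walls and floor 4 mm, so inside 184 x 42 mm and 23 mm deep. Origin under its centre on the counter; x along the long side, y across, z up. Its deep lid, 202 x 60 x 94 mm, stands mouth down farther back and is not needed.
- kit_box_in (a point): Centre of the box's inner floor, 4 mm above the counter, same axes as the box.
- tall_carton: Blue carton 30 x 56 x 85 mm high, 0.03 kg, already standing loose in the box about 2 mm from its +x end wall, its 56 mm side along the box. Origin at the centre of its underside, x along its 30 mm side, y along its 56 mm side, z up.
- small_carton: Purple carton 34 x 50 x 70 mm high, about 0.03 kg, standing loose on the counter. Origin at the centre of its underside, x along its 34 mm side, y along its 50 mm side, z up. It goes into the box with its 50 mm side along the box. The row of four is 16 mm shorter than the inside of the box, so the light cartons and spools may be slid together by pushing on one another.
- red_spool: Spool of red thread, upright cylinder 31 mm diameter, 52 mm high, about 0.03 kg, standing loose on the counter. Origin at the centre of its underside, z up along its axis.
- blue_spool: Spool of blue thread, upright cylinder 31 mm diameter, 52 mm high, about 0.03 kg, already standing loose in the box about 2 mm from its -x end wall. Origin at the centre of its underside, z up along its axis.
- yellow_spool: A yellow spool of the same size, standing loose on the counter near the others; it does not belong to this order.
- dispenser: Blue lever-operated tape dispenser, fixed, about 290 mm long, 115 mm wide, up to 222 mm high over the tape reel; the lever side faces the robot, the tape mouth the far side. Origin on the counter below the lever's hinge; x points along the machine away from the robot, y to its left, z up. In front of the lever, towards -x, the counter is clear.
- lever_hinge (a point): Middle of the lever's hinge line, 115 mm above the counter; the hinge runs along the dispenser's y. Round it is a blue drum of 52 mm radius, 66 mm wide, with one, two and three white pips beside the left arm's red pointer at the three stops.
- lever_grip (a point): Middle of the lever's red grip bar, which lies along the dispenser's y between two arms: 16 mm thick, 70 mm long, arms 82 mm apart in the clear, 140 mm from the hinge line. At joint value 0 the arms point 46 degrees above level towards -x of the dispenser (grip about 216 mm above the counter); at the third stop they point 5.6 degrees below level (about 101 mm).
- lever (a joint): Angle of the lever in rad: 0 at rest (up), growing as the grip is pressed down and towards the robot. Click stops at 0.30, 0.60 and 0.90, end stop at 0.95. A spring always drives it back up from every stop; pressing takes about 5 to 12 N at the grip.

How it is judged:
By the outcome, as a careful person would: the job done as asked, in the order asked, and still so for the second after the job is handed in, while the arm keeps its last pose, push and grip.
It also fails if it takes over 72 s, if anything falls off the work surface, if the arm or the gripper's body presses on something with over 40 N, if the wrist force passes 120 N, or if a joint passes its speed limit or range.

## Working session

There is one attempt and no reset: what is moved stays moved. The work goes in short steps, Python scripts to look and compute and a tool call to move; the robot and the scene stay as the last step left them, time stands still between calls to the robot, and variables do not carry over. Pictures are saved under pics/ and viewed, at most 10 in all, crops included, and the job is handed in when it is done.

Besides the shell and the picture viewer there is one more tool, called after "Request:" by a JSON object that holds its "op" and its "data". carry_out: Moves the arm, as the interface text tells. Its arguments: {"type":"object","properties":{"targets":{"type":"array","items":{"type":"array","items":{"type":"number","minimum":-1,"maximum":1}}},"hand":{"type":"number"},"squeeze":{"type":"number"}},"required":["targets"]}

```bash
mkdir -p pics; ls
python3 - <<'E'
from plant import r
import cv2,numpy as np
s=r.get_state();print(s)
for n in ["scene","side","wrist"]:
    i=r.camera_info(n);print(n,i)
    cv2.imwrite(f"pics/{n}0.png",r.capture(n)[:,:,::-1])
E
```

```text
pics
{'time_s': 0.0, 'joints': array([ 8.48632155e+01,  2.05891900e+01,  6.33007417e-01, -2.05717463e-02,
       -7.01367915e+01, -1.65062123e+01]), 'qd': array([0.10075105, 0.02856586, 0.01080184, 0.03336986, 0.04488659,
       0.03547294]), 'joint_torque': array([ 3.70185335e-04, -5.82723391e+01,  2.93047625e+01,  6.99716985e+00,
        6.90389556e-03, -1.56794044e-04]), 'tcp_pos': array([0.24880673, 0.62694169, 0.23364079]), 'eef_rot': array([ 1.79905363e+02, -7.87642389e-03, -2.16499957e+01]), 'contact_force': array([-0.1638055 , -0.79081698, -0.64418054]), 'moment': array([0.02146914, 0.00782444, 0.00131573]), 'gripper_force': 0.0, 'gripper_width': 0.08727081126686001}
scene {'K': array([[429.3555492 ,   0.        , 282.77438737],
       [  0.        , 429.3555492 , 211.12700471],
       [  0.        ,   0.        ,   1.        ]]), 'distortion': array([0.03935576, 0.        , 0.        , 0.        , 0.        ]), 'eye': array([ 0.0392918 , -0.22134383,  0.82396016]), 'attitude': array([-136.48127995,    0.86856399,  -56.67507828])}
side {'K': array([[413.4099998 ,   0.        , 284.14471809],
       [  0.        , 413.4099998 , 204.21187409],
       [  0.        ,   0.        ,   1.        ]]), 'distortion': array([0.01239796, 0.        , 0.        , 0.        , 0.        ]), 'eye': array([ 0.56989176, -0.62952113,  0.54103071]), 'attitude': array([-117.63407471,    0.24373077,   -1.17532731])}
wrist {'K': array([[323.40530072,   0.        , 283.39776178],
       [  0.        , 323.40530072, 204.03530339],
       [  0.        ,   0.        ,   1.        ]]), 'distortion': array([0.02201822, 0.        , 0.        , 0.        , 0.        ]), 'eye': array([0.31616232, 0.59934018, 0.38327071]), 'attitude': array([ 1.64172058e+02, -1.01441227e-01, -1.11640055e+02])}
```

View pics/scene0.png

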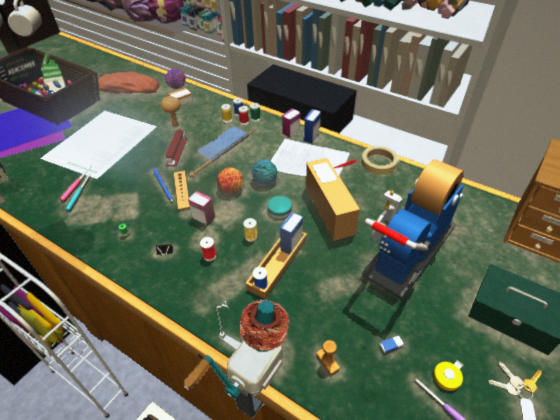

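View pics/side0.png

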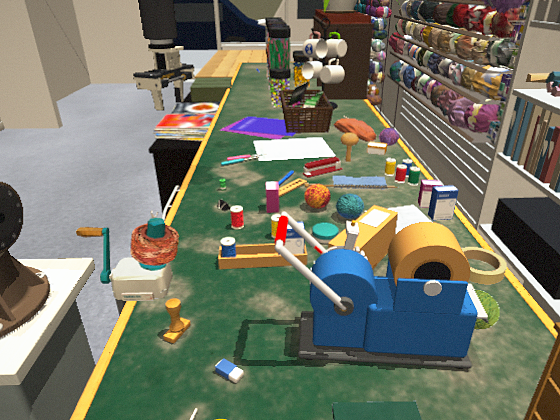

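The scene picture shows the purple carton at about (202,207), red spool (207,248), yellow spool (250,230), and the box from (255,290) to (300,240) with the blue spool (260,277) and blue carton (291,232). The dispenser is at about (410,235), with its grip at (392,232). In the side view the red spool is at (237,216), the purple carton at (272,196), and the box spans (220..307,255).

```bash
cat > h.py <<'E'
import numpy as np,cv2
from scipy.spatial.transform import Rotation as Ro
from plant import r
def cam(n):
    i=r.camera_info(n);return i['K'],i['distortion'],i['eye'],Ro.from_euler('xyz',i['attitude'],degrees=True).as_matrix()
def rays(c,px):
    p=cv2.undistortPoints(np.array(px,float).reshape(-1,1,2),c[0],c[1]).reshape(-1,2)
    d=np.c_[p,np.ones(len(p))]@c[3].T
    return d/np.linalg.norm(d,axis=1)[:,None]
def plane(c,px,z):
    d=rays(c,px);return c[2]+d*((z-c[2][2])/d[:,2])[:,None]
def tri(c1,p1,c2,p2):
    A=np.zeros((3,3));b=np.zeros(3);L=[]
    for c,p in((c1,p1),(c2,p2)):
        d=rays(c,[p])[0];M=np.eye(3)-np.outer(d,d);A+=M;b+=M@c[2];L.append((d,c[2]))
    x=np.linalg.solve(A,b);return x,max(np.linalg.norm(np.cross(d,x-e)) for d,e in L)
def proj(c,P):
    R=c[3].T;return cv2.projectPoints(np.array(P,float).reshape(-1,1,3),cv2.Rodrigues(R)[0],-R@c[2],c[0],c[1])[0].reshape(-1,2)
def up(img,x0,y0,x1,y1,f):
    return cv2.resize(img[y0:y1,x0:x1],None,fx=f,fy=f,interpolation=cv2.INTER_CUBIC)
E
python3 - <<'E'
from h import *
s=cam("scene");d=cam("side")
print(np.round(tri(s,(202,207),d,(272,196))[0],3),"carton")
print(np.round(tri(s,(207,248),d,(237,216))[0],3),"red")
print(np.round(plane(s,[(250,290),(268,295),(302,240),(208,260),(250,241)],0),3))
print(np.round(tri(s,(392,232),d,(284,230))[0],3),"grip")
a=cv2.imread("pics/scene0.png");b=cv2.imread("pics/side0.png")
A=up(a,180,180,320,300,3);B=up(b,205,170,325,275,3)
o=np.zeros((A.shape[0]+0,800,3),np.uint8);o[:A.shape[0],:420]=A;o[:B.shape[0],425:425+360]=B
cv2.imwrite("pics/c1.png",o)
E
```

```text
[0.556 0.379 0.039] carton
[0.467 0.289 0.028] red
[[0.442 0.147 0.   ]
 [0.453 0.105 0.   ]
 [0.629 0.124 0.   ]
 [0.455 0.281 0.   ]
 [0.557 0.231 0.   ]]
[ 0.579 -0.097  0.218] grip
```

View pics/c1.png

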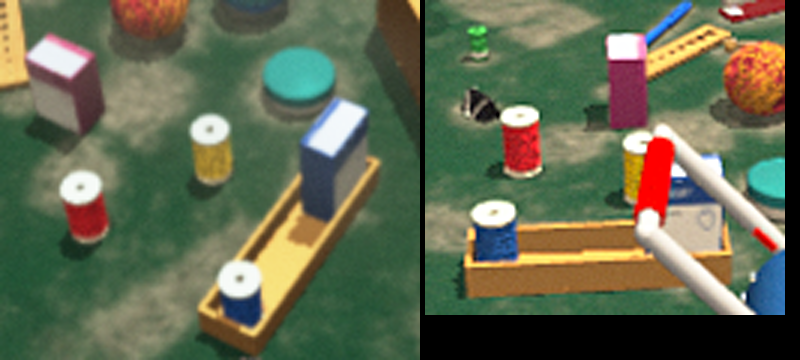

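Request:
{"op": "carry_out", "data": {"targets": [[0.1024,0.0473,-0.0165,0,0,0],[0.1024,0.0473,-0.0165,0,0,0],[0.1024,0.0473,-0.0165,0,0,0],[0.1024,0.0473,-0.0165,0,0,0]]}}

```text
time_s: 0.65
tcp_pos: [0.4053, 0.4624, 0.2676]
eef_rot: [180.0, 0.0, -21.6]
contact_force: [0.1, 1.5, -0.1]
gripper_width: 0.0879
gripper_force: 0.0
```

Request:
{"op": "carry_out", "data": {"targets": [[0.1024,0.0473,-0.0165,0,0,0],[0.1024,0.0473,-0.0165,0,0,0],[0.1024,0.0473,-0.0165,0,0,0],[0.1024,0.0473,-0.0165,0,0,0]]}}

```text
time_s: 1.15
tcp_pos: [0.5609, 0.2989, 0.3007]
eef_rot: [180.0, 0.0, -21.6]
contact_force: [-0.4, 1.7, 0.3]
gripper_width: 0.088
gripper_force: 0.0
```

Request:
{"op": "carry_out", "data": {"targets": [[0,0,0,0,0,-0.1203],[0,0,0,0,0,-0.1203],[0,0,0,0,0,-0.1203],[0,0,0,0,0,0],[0,0,0,0,0,0]]}}

```text
time_s: 1.78
tcp_pos: [0.5598, 0.3004, 0.3004]
eef_rot: [180.0, 0.0, -0.1]
contact_force: [-0.4, 0.0, -0.5]
gripper_width: 0.0877
gripper_force: 0.0
```

Run:
```python
from h import *
import pickle
c=cam("wrist");im=r.capture("wrist");cv2.imwrite("pics/w1.png",im[:,:,::-1]);pickle.dump(c,open("w1.pkl","wb"))
```

```text
(no output)
```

View pics/w1.png

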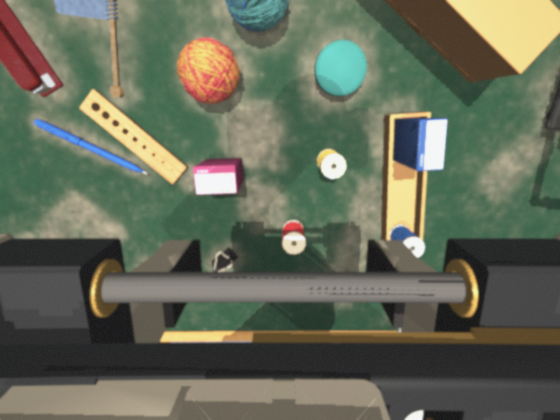

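The wrist view shows the purple carton's white top at (216,180), the red spool's top at (293,244), the yellow spool at (333,165), the box at (385–440, 112–245), the blue carton's top at (435,145) and the blue spool's top at (413,246). Next is a second wrist view, taken from farther back.

Request:
{"op": "carry_out", "data": {"targets": [[-0.067,0.053,0,0,0,0],[-0.067,0.053,0,0,0,0],[-0.066,0.054,0,0,0,0],[0,0,0,0,0,0],[0,0,0,0,0,0]]}}

```text
time_s: 2.45
tcp_pos: [0.4601, 0.2206, 0.3011]
eef_rot: [-180.0, -0.1, -0.0]
contact_force: [1.1, -0.6, 0.8]
gripper_width: 0.0878
gripper_force: 0.0
```

Run:
```python
from h import *
import pickle
c=cam("wrist");im=r.capture("wrist");cv2.imwrite("pics/w2.png",im[:,:,::-1]);pickle.dump(c,open("w2.pkl","wb"))
for n in("w1","w2"):
    c=pickle.load(open(n+".pkl","rb"));a=cv2.imread(f"pics/{n}.png");h=cv2.cvtColor(a,cv2.COLOR_BGR2HSV)
    m=((h[...,1]<60)&(h[...,2]>165)).astype(np.uint8)*255
    cs=cv2.findContours(m,0,1)[0]
    print(n)
    for k in cs:
        if cv2.contourArea(k)>80:
            rc=cv2.minAreaRect(k);print([np.round(v,1) for v in rc],cv2.contourArea(k),np.round(plane(c,[rc[0]],.07)[0][:2],4),np.round(plane(c,[rc[0]],.052)[0][:2],4))
```

```text
w1
[array([413.5, 414.5]), array([ 9., 17.]), np.float64(90.0)] 109.0 [0.2011 0.1084] [0.1807 0.0994]
[array([128.2, 405.4]), array([83.9, 18.1]), np.float64(2.0)] 961.5 [0.2194 0.5269] [0.1999 0.5377]
[array([415.3, 244.8]), array([22.6, 16.3]), np.float64(45.0)] 272.5 [0.4706 0.1334] [0.4629 0.1256]
[array([293.5, 243. ]), array([20., 23.]), np.float64(90.0)] 366.0 [0.4732 0.287 ] [0.4656 0.2864]
[array([107.4, 229.1]), array([31.3, 13.7]), np.float64(15.9)] 279.0 [0.4926 0.518 ] [0.486  0.5283]
[array([ 83.4, 210.4]), array([31.2, 21.7]), np.float64(81.3)] 221.0 [0.517  0.5432] [0.5115 0.5547]
[array([212.5, 181.5]), array([45., 25.]), np.float64(0.0)] 858.5 [0.5526 0.3844] [0.5488 0.3884]
[array([509. , 164.5]), array([17.7,  9.2]), np.float64(45.0)] 104.5 [0.5718 0.036 ] [0.5689 0.0235]
[array([333.5, 165.5]), array([25., 25.]), np.float64(90.0)] 496.0 [0.5715 0.2404] [0.5686 0.2376]
[array([433.3, 144.9]), array([23.7, 53.7]), np.float64(4.9)] 992.0 [0.5949 0.1263] [0.5932 0.1181]
[array([47.8, 80. ]), array([15.8,  8. ]), np.float64(56.3)] 101.5 [0.6652 0.5554] [0.6667 0.5675]
[... 1612 characters left out ...]

[array([480. ,  74.2]), array([12.8, 14.2]), np.float64(79.7)] 84.5 [0.5713 0.0063] [ 0.5732 -0.0038]
[array([268.,  80.]), array([30., 28.]), np.float64(90.0)] 652.0 [0.5666 0.2369] [0.5682 0.2377]
[array([321.5,  66.5]), array([11., 23.]), np.float64(0.0)] 168.5 [0.5802 0.1785] [0.5825 0.1766]
[array([333.6,  55.1]), array([10. , 57.2]), np.float64(5.1)] 183.0 [0.5915 0.1659] [0.5943 0.1634]
[array([367.4,  45.4]), array([25.6, 59.8]), np.float64(2.5)] 1288.0 [0.6007 0.1303] [0.604  0.1261]
[array([185.5,  54.5]), array([66. , 75.9]), np.float64(7.0)] 3223.5 [0.592  0.3253] [0.5948 0.3303]
[array([259.5,  13.3]), array([36. , 12.2]), np.float64(37.2)] 196.0 [0.6312 0.2449] [0.6359 0.2461]
```

View pics/w2.png

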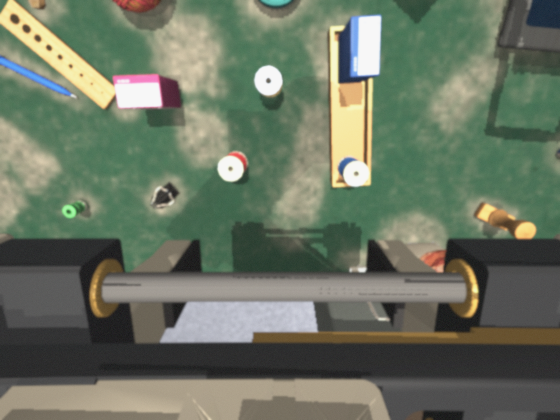

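Run:
```python
from h import *
a=cv2.imread("pics/w1.png");b=cv2.imread("pics/w2.png")
o=np.zeros((600,800,3),np.uint8)
def put(i,x,y):o[y:y+i.shape[0],x:x+i.shape[1]]=i
put(up(a,180,150,255,205,5),0,0)      # carton w1 origin 180,150 f5
put(up(b,100,65,195,120,5)[:, :],0,300) # carton w2 origin 100,65
put(up(b,322,5,392,195,3),480,0) # box w2 origin 322,5 f3
cv2.imwrite("pics/c2.png",o)
```

```text
(no output)
```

View pics/c2.png

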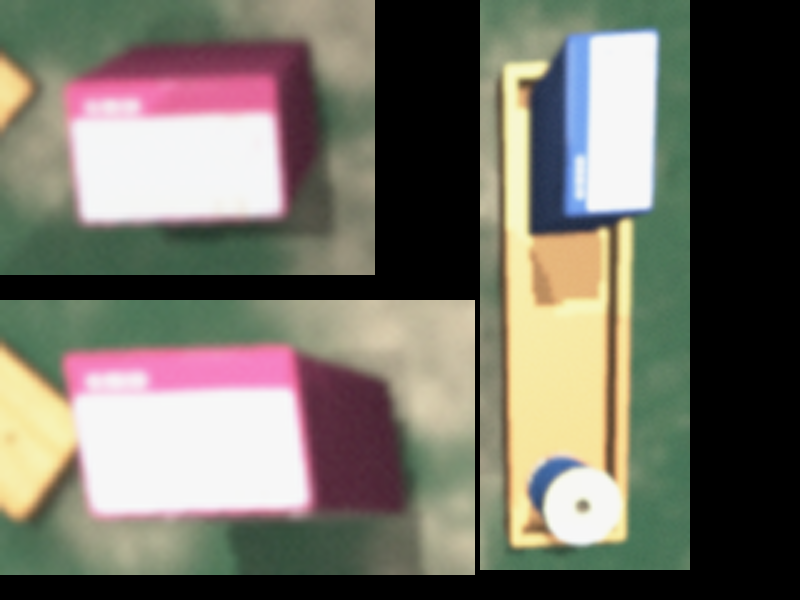

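Run:
```python
from h import *
import pickle
c1=pickle.load(open("w1.pkl","rb"));c2=pickle.load(open("w2.pkl","rb"))
f=lambda P,o,s,k:(np.array(P,float)-o+.5)/k-.5+np.array(s)
p1=f([(66,86),(274,74),(287,215),(80,224)],(0,0),(180,150),5)
p2=f([(65,353),(293,347),(312,512),(90,517)],(0,300),(100,65),5)
T=np.array([tri(c1,a,c2,b)[0] for a,b in zip(p1,p2)])
def quad(T):
    e1=(T[1]+T[2]-T[0]-T[3])/2;e2=(T[0]+T[1]-T[2]-T[3])/2
    print(np.round(T.mean(0),4),"e1 len",np.linalg.norm(e1[:2]).round(4),np.degrees(np.arctan2(e1[1],e1[0])).round(1),"e2",np.linalg.norm(e2[:2]).round(4),np.degrees(np.arctan2(e2[1],e2[0])).round(1))
quad(T);quad(plane(c1,p1,.07));quad(plane(c2,p2,.07))
# red spool height
print("red",tri(c1,(293.5,243),c2,(230,168.2)), "w2 bl", )
g=lambda P:f(P,(480,0),(322,5),3)
print("box rim",np.round(plane(c2,g([(505,64),(510,546),(626,542),(633,222)]),.027),4))
quad(plane(c2,g([(570,36),(657,31),(651,212),(566,215)]),.089))
print("bluespool",plane(c2,g([(582,506)]),.056).round(4))
print("bluespool tri",tri(c1,(413,246),c2,g([(582,506)])[0]))
```

```text
[0.5546 0.3815 0.0692] e1 len 0.049 -87.9 e2 0.0341 1.5
[0.5548 0.3813 0.07  ] e1 len 0.0497 -87.2 e2 0.0339 2.0
[0.5544 0.3813 0.07  ] e1 len 0.0496 -88.3 e2 0.0343 0.7
red (array([0.4659023 , 0.28632414, 0.05249644]), np.float64(0.0001139049862508839)) w2 bl
box rim [[0.6292 0.1654 0.027 ]
 [0.4368 0.1554 0.027 ]
 [0.4386 0.1038 0.027 ]
 [0.5717 0.111  0.027 ]]
[0.5963 0.1368 0.089 ] e1 len 0.029 -87.9 e2 0.0551 2.5
bluespool [[0.4601 0.1309 0.056 ]]
bluespool tri (array([0.45994166, 0.12880588, 0.0508874 ]), np.float64(0.001198498414711614))
```

Request:
{"op": "carry_out", "data": {"targets": [[0.0473,-0.0804,0.05,0,0,0],[0.0473,-0.0804,0.05,0,0,0],[0.0473,-0.0804,0.05,0,0,0],[0.0473,-0.0804,0.05,0,0,0]]}}

```text
time_s: 3.0
tcp_pos: [0.5558, 0.383, 0.1986]
eef_rot: [179.9, 0.0, -0.0]
contact_force: [0.3, -0.3, 1.5]
gripper_width: 0.0877
gripper_force: 0.0
```

Request:
{"op": "carry_out", "data": {"targets": [[0,0,0,0,0,0.1641],[0,0,0,0,0,0.1641],[0,0,0,0,0,0.1641],[0,0,0,0,0,0.1641],[0,0,0,0,0,0.1641]]}}

```text
time_s: 3.62
tcp_pos: [0.555, 0.3817, 0.1993]
eef_rot: [179.9, -0.0, -49.6]
contact_force: [0.2, 0.3, 0.2]
gripper_width: 0.0875
gripper_force: 0.0
```

Request:
{"op": "carry_out", "data": {"targets": [[0,0,0,0,0,0.1641],[0,0,0,0,0,0.1641],[0,0,0,0,0,0.1641],[0,0,0,0,0,0.1641],[0,0,0,0,0,0]]}}

```text
time_s: 4.25
tcp_pos: [0.5549, 0.3816, 0.1994]
eef_rot: [179.9, -0.1, -88.6]
contact_force: [-0.2, 0.2, 0.7]
gripper_width: 0.0875
gripper_force: 0.0
```

```bash
cat >> h.py <<'E'
def goto(pos,yaw=None):
    s=r.get_state();R=Ro.from_euler('xyz',s['eef_rot'],degrees=True)
    print("t",s['time_s'],"tcp",s['tcp_pos'].round(4),s['eef_rot'].round(2),"J",s['joints'].round(0))
    print("shift units (tool now)",(R.inv().apply(np.array(pos)-s['tcp_pos'])/.5).round(4))
    if yaw is not None:
        print("turn units",((R.inv()*Ro.from_euler('xyz',[180,0,yaw],degrees=True)).as_rotvec(degrees=True)/60).round(4))
def box(x,y=0,z=0):
    a=np.radians(3.0);return np.array([.534+x*np.cos(a)-y*np.sin(a),.135+x*np.sin(a)+y*np.cos(a),z])
E
python3 - <<'E'
from h import *
goto([.5546,.3814,.042],-88.6)
E
```

```text
t 4.25 tcp [0.5549 0.3816 0.1994] [ 1.7995e+02 -6.0000e-02 -8.8560e+01] J [ 51.  22.  -2.   0. -66. -50.]
shift units (tool now) [-0.000e+00  3.000e-04  3.148e-01]
turn units [ 0.0009 -0.0011  0.0006]
```

Request:
{"op": "carry_out", "data": {"targets": [[0,0,0.105,0,0,0],[0,0,0.105,0,0,0],[0,0,0.07,0,0,0],[0,0,0.035,0,0,0],[0,0,0,0,0,0]]}}

```text
time_s: 4.88
tcp_pos: [0.5544, 0.381, 0.0419]
eef_rot: [179.9, -0.1, -88.5]
contact_force: [-0.1, 0.4, -0.2]
gripper_width: 0.0875
gripper_force: 0.0
```

Request:
{"op": "carry_out", "data": {"targets": [[0,0,0,0,0,0],[0,0,0,0,0,0],[0,0,0,0,0,0],[0,0,0,0,0,0],[0,0,0,0,0,0]], "hand": 0.2, "squeeze": 10}}

```text
time_s: 5.5
tcp_pos: [0.5545, 0.3813, 0.0433]
eef_rot: [-180.0, 0.0, -88.6]
contact_force: [0.2, -0.0, 0.3]
gripper_width: 0.0432
gripper_force: 0.0
```

Request:
{"op": "carry_out", "data": {"targets": [[0,0,0,0,0,0],[0,0,0,0,0,0],[0,0,0,0,0,0],[0,0,0,0,0,0],[0,0,0,0,0,0]]}}

```text
time_s: 6.12
tcp_pos: [0.5545, 0.3812, 0.0431]
eef_rot: [-180.0, -0.0, -88.6]
contact_force: [-0.2, -0.3, 0.8]
gripper_width: 0.0339
gripper_force: 10.0
```

Request:
{"op": "carry_out", "data": {"targets": [[0,0,-0.08,0,0,0],[0,0,-0.08,0,0,0],[0,0,-0.08,0,0,0],[0,0,0,0,0,-0.1696],[0,0,0,0,0,-0.1696]]}}

```text
time_s: 6.75
tcp_pos: [0.5545, 0.3814, 0.1637]
eef_rot: [-179.9, 0.0, -67.9]
contact_force: [0.7, 0.8, -0.8]
gripper_width: 0.0342
gripper_force: 10.0
```

Request:
{"op": "carry_out", "data": {"targets": [[0,0,0,0,0,-0.1696],[0,0,0,0,0,-0.1696],[0,0,0,0,0,-0.1696],[0,0,0,0,0,-0.1696],[0,0,0,0,0,-0.1696]]}}

```text
time_s: 7.38
tcp_pos: [0.5544, 0.3811, 0.1628]
eef_rot: [180.0, 0.0, -17.0]
contact_force: [-0.2, 0.4, -1.1]
gripper_width: 0.0341
gripper_force: 10.0
```

Request:
{"op": "carry_out", "data": {"targets": [[0,0,0,0,0,-0.1696],[0,0,0,0,0,-0.1696],[0,0,0,0,0,0],[0,0,0,0,0,0]]}}

```text
time_s: 7.88
tcp_pos: [0.5544, 0.3812, 0.1629]
eef_rot: [180.0, 0.0, 2.8]
contact_force: [-0.3, -0.8, -0.7]
gripper_width: 0.0341
gripper_force: 10.0
```

Run:
```python
from h import *
goto(box(.004,0,.163),3.0)
```

```text
t 7.875 tcp [0.5544 0.3812 0.1629] [1.7999e+02 1.0000e-02 2.7500e+00] J [ 51.  23.  -5.  -0. -62.  42.]
shift units (tool now) [-5.640e-02  4.898e-01 -1.000e-04]
turn units [ 0.0001  0.0002 -0.0042]
```

Request:
{"op": "carry_out", "data": {"targets": [[-0.0113,0.098,0,0,0,-0.0042],[-0.0113,0.098,0,0,0,0],[-0.0113,0.098,0,0,0,0]]}}

```text
time_s: 8.25
tcp_pos: [0.5454, 0.2322, 0.163]
eef_rot: [180.0, -0.0, 3.1]
contact_force: [0.1, -1.0, 0.1]
gripper_width: 0.034
gripper_force: 10.0
```

Run:
```python
from h import *
a=cv2.imread("pics/scene0.png");b=cv2.imread("pics/side0.png")
S=cam("scene");D=cam("side");E=[]
for im,x0,y0,x1,y1 in((a,360,210,430,255),(b,270,205,300,255)):
    h=cv2.cvtColor(im,cv2.COLOR_BGR2HSV);m=(((h[...,0]<8)|(h[...,0]>172))&(h[...,1]>180)&(h[...,2]>120)).astype(np.uint8)
    k=np.zeros_like(m);k[y0:y1,x0:x1]=m[y0:y1,x0:x1];n,l,st,ce=cv2.connectedComponentsWithStats(k)
    i=1+st[1:,4].argmax();p=np.argwhere(l==i)[:,::-1].astype(float);c=p.mean(0);v=np.linalg.svd(p-c,full_matrices=False)[2][0];t=(p-c)@v
    e=[c+v*t.min(),c+v*t.max(),c];print(np.round(e,1));E.append(e)
e,f=E
f=sorted(f[:2],key=lambda q:q[1])+[f[2]]; e=sorted(e[:2],key=lambda q:q[0])+[e[2]]
for p,q in zip(e,f):print(tri(S,p,D,q), plane(S,[p],.216).round(4), plane(D,[q],.216).round(4))
```

```text
[[373.  223.9]
 [405.8 241.2]
 [389.9 232.8]]
[[283.7 215.8]
 [279.2 242.7]
 [281.6 228.4]]
(array([ 0.57852037, -0.05880571,  0.22023463]), np.float64(0.0015066823500168654)) [[ 0.5804 -0.0585  0.216 ]] [[ 0.5796 -0.0489  0.216 ]]
(array([ 0.57232233, -0.12679377,  0.21617875]), np.float64(0.0010446446104062734)) [[ 0.5737 -0.1262  0.216 ]] [[ 0.5716 -0.128   0.216 ]]
(array([ 0.57514973, -0.09418862,  0.21900675]), np.float64(0.0007132051072811294)) [[ 0.5769 -0.0939  0.216 ]] [[ 0.5757 -0.0881  0.216 ]]
```

Request:
{"op": "carry_out", "data": {"targets": [[-0.0113,0.098,0,0,0,0],[-0.0113,0.098,0,0,0,0],[0,0,0,0,0,0],[0,0,0,0,0,0]]}}

```text
time_s: 8.75
tcp_pos: [0.5402, 0.135, 0.1634]
eef_rot: [-180.0, -0.0, 3.1]
contact_force: [-0.4, 0.2, -0.2]
gripper_width: 0.0339
gripper_force: 10.0
```

Run:
```python
from h import *
goto(box(.004,0,.048),3.0)
a=r.capture("scene")[:,:,::-1];b=r.capture("wrist")[:,:,::-1];d=r.capture("side")[:,:,::-1]
o=np.zeros((600,800,3),np.uint8)
def put(i,x,y):o[y:y+i.shape[0],x:x+i.shape[1]]=i
put(up(a,220,180,340,310,3),0,0);put(up(d,205,150,325,275,3),400,0);put(up(b,240,120,440,300,1),0,400)
cv2.imwrite("pics/c3.png",o)
```

```text
t 8.75 tcp [0.5402 0.135  0.1634] [-1.7998e+02 -4.0000e-02  3.0800e+00] J [ 34.  13. -20.   0. -57.  59.]
shift units (tool now) [-0.0045 -0.0006  0.2308]
turn units [-0.0004 -0.0007  0.0014]
```

View pics/c3.png

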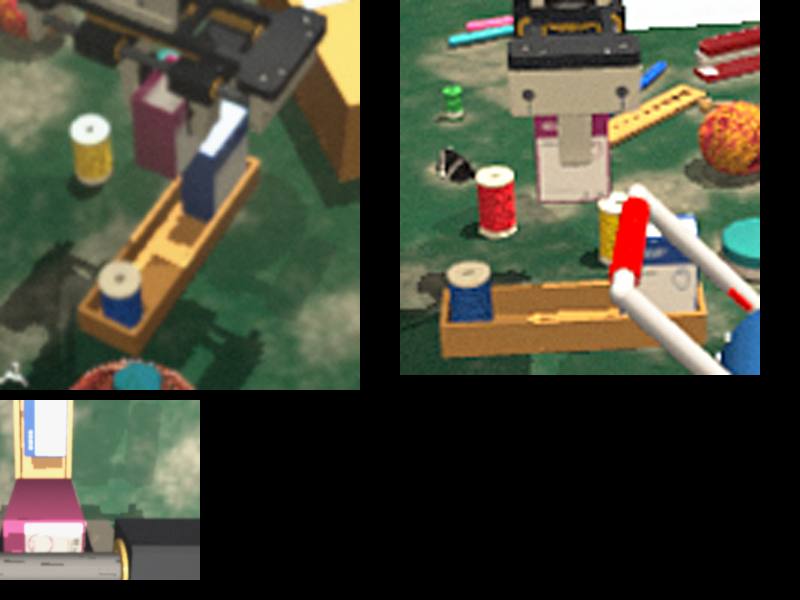

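The carton hangs upright and square over the gap, between the blue spool and the blue carton. I'll lower it now.

Request:
{"op": "carry_out", "data": {"targets": [[-0.0045,0,0.08,0,0,0],[0,0,0.07,0,0,0],[0,0,0.04,0,0,0],[0,0,0.02,0,0,0],[0,0,0,0,0,0]]}}

```text
time_s: 9.52
tcp_pos: [0.5375, 0.1353, 0.0576]
eef_rot: [180.0, 0.1, 3.3]
contact_force: [0.0, 0.3, 0.1]
gripper_width: 0.0338
gripper_force: 10.0
```

Request:
{"op": "carry_out", "data": {"targets": [[0,0,0.008,0,0,0],[0,0,0.008,0,0,0],[0,0,0.006,0,0,0],[0,0,0,0,0,0],[0,0,0,0,0,0]]}}

```text
time_s: 10.15
tcp_pos: [0.5377, 0.1349, 0.0472]
eef_rot: [-180.0, -0.0, 3.2]
contact_force: [-0.3, 0.0, -0.7]
gripper_width: 0.0342
gripper_force: 10.0
```

Request:
{"op": "carry_out", "data": {"targets": [[0.004,0,0.001,0,0,0],[0.004,0,0,0,0,0],[0.004,0,0,0,0,0],[0,0,0,0,0,0],[0,0,0,0,0,0]]}}

```text
time_s: 10.78
tcp_pos: [0.5437, 0.1351, 0.0469]
eef_rot: [180.0, -0.0, 3.2]
contact_force: [-2.7, -0.8, 5.6]
gripper_width: 0.0342
gripper_force: 10.0
```

Request:
{"op": "carry_out", "data": {"targets": [[0.001,0,0,0,0,0],[0,0,0,0,0,0],[0,0,0,0,0,0],[0,0,0,0,0,0],[0,0,0,0,0,0]], "hand": 1}}

```text
time_s: 11.4
tcp_pos: [0.5441, 0.1353, 0.0465]
eef_rot: [180.0, 0.0, 3.2]
contact_force: [0.1, -0.5, 0.9]
gripper_width: 0.0781
gripper_force: 0.0
```

Request:
{"op": "carry_out", "data": {"targets": [[0,0,0,0,0,0],[0,0,0,0,0,0],[0,0,-0.1,0,0,0],[0,0,-0.1,0,0,0],[0,0,0,0,0,0]]}}

```text
time_s: 12.02
tcp_pos: [0.5466, 0.1365, 0.151]
eef_rot: [-179.8, -0.4, 3.3]
contact_force: [-0.1, 0.8, -1.6]
gripper_width: 0.0877
gripper_force: 0.0
```

Run:
```python
from h import *
goto([.4658,.2865,.146],3)
```

```text
t 12.025 tcp [0.5466 0.1365 0.151 ] [-179.81   -0.42    3.27] J [ 34.  14. -21.   0. -55.  59.]
shift units (tool now) [-0.1443 -0.3087  0.0099]
turn units [-0.0032 -0.0071  0.0044]
```

Request:
{"op": "carry_out", "data": {"targets": [[-0.048,-0.1029,0,0,0,0],[-0.048,-0.1029,0,0,0,0],[-0.048,-0.1029,0,0,0,0],[0,0,0,0,0,0],[0,0,0,0,0,0]]}}

```text
time_s: 12.65
tcp_pos: [0.4631, 0.2853, 0.146]
eef_rot: [180.0, 0.0, 3.3]
contact_force: [-0.9, -0.6, -0.1]
gripper_width: 0.0876
gripper_force: 0.0
```

Run:
```python
from h import *
goto([.4658,.2865,.036],3)
```

```text
t 12.65 tcp [0.4631 0.2853 0.146 ] [1.7996e+02 4.0000e-02 3.2900e+00] J [ 52.  13. -23.  -0. -54.  41.]
shift units (tool now) [ 0.0056 -0.0023  0.2201]
turn units [0.0006 0.0006 0.0048]
```

Request:
{"op": "carry_out", "data": {"targets": [[0.0056,-0.002,0.08,0,0,0.005],[0,0,0.08,0,0,0],[0,0,0.04,0,0,0],[0,0,0.02,0,0,0],[0,0,0,0,0,0]]}}

```text
time_s: 13.28
tcp_pos: [0.4666, 0.2856, 0.0362]
eef_rot: [180.0, 0.0, 2.9]
contact_force: [-0.5, 0.1, -0.1]
gripper_width: 0.0876
gripper_force: 0.0
```

Request:
{"op": "carry_out", "data": {"targets": [[0,0,0,0,0,0],[0,0,0,0,0,0],[0,0,0,0,0,0],[0,0,0,0,0,0],[0,0,0,0,0,0]], "hand": 0.2, "squeeze": 10}}

```text
time_s: 13.9
tcp_pos: [0.4663, 0.2866, 0.0367]
eef_rot: [-180.0, -0.0, 2.9]
contact_force: [0.4, -0.5, -0.0]
gripper_width: 0.0433
gripper_force: 0.0
```

Request:
{"op": "carry_out", "data": {"targets": [[0,0,0,0,0,0],[0,0,0,0,0,0],[0,0,0,0,0,0],[0,0,0,0,0,0],[0,0,0,0,0,0]]}}

```text
time_s: 14.52
tcp_pos: [0.4663, 0.2865, 0.0366]
eef_rot: [-180.0, -0.0, 2.9]
contact_force: [-1.2, -0.9, 0.3]
gripper_width: 0.0305
gripper_force: 10.0
```

Run:
```python
from h import *
s=r.get_state();print(s['gripper_width'],s['gripper_force'])
p=box(-.034);goto([p[0],p[1],s['tcp_pos'][2]],3)
```

```text
0.03051257390255332 9.997202306985855
t 14.525 tcp [0.4663 0.2865 0.0366] [-180.     -0.      2.93] J [ 52.  21. -29.  -0. -40.  41.]
shift units (tool now) [ 0.0517  0.3097 -0.    ]
turn units [-0.     -0.     -0.0011]
```

Request:
{"op": "carry_out", "data": {"targets": [[0,0,-0.09,0,0,0],[0,0,-0.09,0,0,0],[0.0172,0.1032,0,0,0,0],[0.0172,0.1032,0,0,0,0],[0.0172,0.1032,0,0,0,0]]}}

```text
time_s: 15.15
tcp_pos: [0.5, 0.1318, 0.1268]
eef_rot: [-180.0, -0.0, 3.0]
contact_force: [1.0, 0.5, -0.8]
gripper_width: 0.0309
gripper_force: 10.0
```

Request:
{"op": "carry_out", "data": {"targets": [[0,0,0,0,0,0],[0,0,0,0,0,0],[0,0,0,0,0,0]]}}

```text
time_s: 15.52
tcp_pos: [0.5, 0.134, 0.1266]
eef_rot: [-180.0, -0.0, 3.0]
contact_force: [-1.3, 0.5, 0.4]
gripper_width: 0.0305
gripper_force: 10.0
```

Run:
```python
from h import *
p=box(-.034);goto([p[0],p[1],.0366+.004],3)
a=r.capture("scene")[:,:,::-1];b=r.capture("wrist")[:,:,::-1];d=r.capture("side")[:,:,::-1]
o=np.zeros((600,800,3),np.uint8)
def put(i,x,y):o[y:y+i.shape[0],x:x+i.shape[1]]=i
put(up(a,220,180,340,310,3),0,0);put(up(d,205,150,325,275,3),400,0);put(up(b,240,80,440,280,1),0,400)
cv2.imwrite("pics/c4.png",o)
```

```text
t 15.525 tcp [0.5    0.134  0.1266] [-1.80e+02 -1.00e-02  2.99e+00] J [ 37.  12. -27.  -0. -51.  56.]
shift units (tool now) [1.000e-04 1.600e-03 1.719e-01]
turn units [-0.0001 -0.0001 -0.0002]
```

View pics/c4.png

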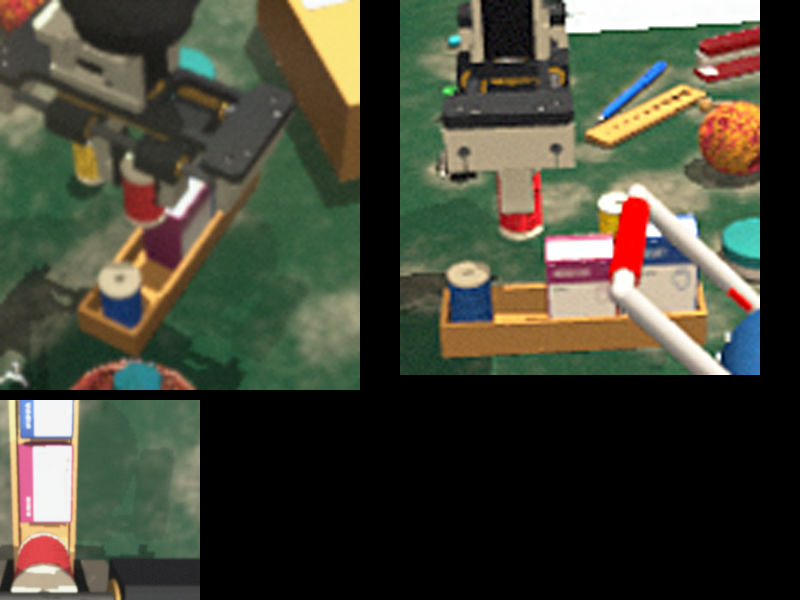

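The purple carton stands squarely on the box floor against the blue carton. The red spool hangs upright over the remaining gap, so I'll lower it.

Request:
{"op": "carry_out", "data": {"targets": [[0,0.0016,0.08,0,0,0],[0,0,0.06,0,0,0],[0,0,0.02,0,0,0],[0,0,0.012,0,0,0],[0,0,0,0,0,0]]}}

```text
time_s: 16.3
tcp_pos: [0.4999, 0.1325, 0.0407]
eef_rot: [180.0, 0.0, 2.9]
contact_force: [-0.1, -0.0, 0.5]
gripper_width: 0.0308
gripper_force: 10.0
```

Request:
{"op": "carry_out", "data": {"targets": [[0.003,0,0,0,0,0],[0.003,0,0,0,0,0],[0.002,0,0,0,0,0],[0,0,0,0,0,0],[0,0,0,0,0,0]]}}

```text
time_s: 16.92
tcp_pos: [0.5029, 0.1321, 0.0405]
eef_rot: [180.0, 0.1, 2.9]
contact_force: [-6.8, 1.0, 2.5]
gripper_width: 0.0306
gripper_force: 10.0
```

Request:
{"op": "carry_out", "data": {"targets": [[-0.001,0,0,0,0,0],[0,0,0,0,0,0],[0,0,0,0,0,0],[0,0,0,0,0,0],[0,0,0,0,0,0]], "hand": 1}}

```text
time_s: 17.55
tcp_pos: [0.5036, 0.1326, 0.0406]
eef_rot: [180.0, -0.0, 2.9]
contact_force: [0.2, 0.3, -0.9]
gripper_width: 0.0754
gripper_force: 0.0
```

Request:
{"op": "carry_out", "data": {"targets": [[0,0,0,0,0,0],[0,0,-0.06,0,0,0],[0,0,-0.06,0,0,0],[-0.085,0,0,0,0,0],[0,0,0,0,0,0]]}}

```text
time_s: 18.18
tcp_pos: [0.4588, 0.1297, 0.1009]
eef_rot: [-180.0, 0.0, 2.9]
contact_force: [-0.3, -1.2, 0.2]
gripper_width: 0.0877
gripper_force: 0.0
```

Request:
{"op": "carry_out", "data": {"targets": [[0,0,0,0,0,0],[0,0,0,0,0,0]]}}

```text
time_s: 18.42
tcp_pos: [0.4617, 0.1306, 0.1005]
eef_rot: [180.0, -0.0, 2.9]
contact_force: [-0.3, 0.6, -0.1]
gripper_width: 0.0875
gripper_force: 0.0
```

Run:
```python
from h import *
p=box(-.0745);goto([p[0],p[1],.0405],3)
b=r.capture("wrist")[:,:,::-1];cv2.imwrite("pics/w5.png",b)
c=cam("wrist");h=cv2.cvtColor(b,cv2.COLOR_BGR2HSV)
m=((h[...,1]<60)&(h[...,2]>150)).astype(np.uint8)
for k in cv2.findContours(m,0,1)[0]:
    if cv2.contourArea(k)>200:
        q=cv2.minAreaRect(k);print(np.round(q[0],0),np.round(q[1],0),plane(c,[q[0]],.056)[0].round(4),plane(c,[q[0]],.074)[0].round(4))
```

```text
t 18.425 tcp [0.4617 0.1306 0.1005] [ 1.80e+02 -1.00e-02  2.93e+00] J [ 39.  10. -34.   0. -46.  54.]
shift units (tool now) [-0.0041 -0.0012  0.12  ]
turn units [ 0.0001 -0.0002 -0.0012]
[137. 402.] [78. 16.] [0.3207 0.2313 0.056 ] [0.3405 0.2223 0.074 ]
[282. 243.] [38. 45.] [0.4528 0.1305 0.056 ] [0.4603 0.1308 0.074 ]
[289. 195.] [43. 45.] [0.4848 0.1273 0.056 ] [0.4894 0.1279 0.074 ]
[ 15. 119.] [50. 25.] [0.5216 0.2863 0.056 ] [0.5227 0.2721 0.074 ]
[488.  83.] [41. 23.] [0.5547 0.0203 0.056 ] [0.5528 0.0308 0.074 ]
[292.  86.] [99. 48.] [0.548  0.1293 0.056 ] [0.5467 0.1297 0.074 ]
[97. 36.] [63. 58.] [0.5678 0.2354 0.056 ] [0.5646 0.2259 0.074 ]
[294.  12.] [25. 51.] [0.5846 0.1307 0.056 ] [0.5799 0.131  0.074 ]
[12. 15.] [30. 25.] [0.5746 0.2778 0.056 ] [0.5709 0.2644 0.074 ]
```

View pics/w5.png

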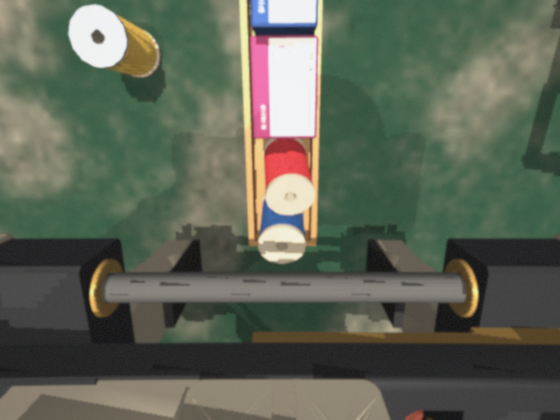

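Run:
```python
from h import *
c=cam("wrist")
print("purple top edge pts",plane(c,[(250,137),(318,135),(253,37),(317,37)],.074).round(4).tolist())
for x in(-.031,-.036,-.040,-.044,-.0745):
    print(x,proj(c,[box(x,0,.056),box(x+.0155,0,.004),box(x+.0155,0,.056),box(x-.0155,0,.056)]).round(0).tolist())
print(box(-.031),box(.0095))
```

```text
purple top edge pts [[0.5203, 0.1506, 0.074], [0.5232, 0.1145, 0.074], [0.5684, 0.1502, 0.074], [0.57, 0.1188, 0.074]]
-0.031 [[281.0, 165.0], [281.0, 134.0], [281.0, 139.0], [281.0, 190.0]]
-0.036 [[281.0, 174.0], [281.0, 140.0], [281.0, 148.0], [281.0, 198.0]]
-0.04 [[281.0, 180.0], [281.0, 146.0], [281.0, 155.0], [281.0, 205.0]]
-0.044 [[281.0, 186.0], [281.0, 151.0], [281.0, 161.0], [281.0, 211.0]]
-0.0745 [[281.0, 233.0], [282.0, 191.0], [281.0, 210.0], [281.0, 255.0]]
[0.50304248 0.13337759 0.        ] [0.54348698 0.13549719 0.        ]
```

The red spool's top sits at (289,195), about 20 px lower than it would if the spool were upright, so it seems to lean back onto the blue spool at (282,243). I'll lift clear and check.

Request:
{"op": "carry_out", "data": {"targets": [[0,0,-0.1,0,0,0],[0,0,-0.1,0,0,0],[0,0,-0.1,0,0,0],[0,0,0,0,0,0],[0,0,0,0,0,0]]}}

```text
time_s: 19.1
tcp_pos: [0.4609, 0.1303, 0.2499]
eef_rot: [-180.0, 0.0, 2.9]
contact_force: [0.2, -0.2, -1.3]
gripper_width: 0.0874
gripper_force: 0.0
```

Run:
```python
from h import *
a=r.capture("scene")[:,:,::-1];b=r.capture("wrist")[:,:,::-1];d=r.capture("side")[:,:,::-1]
for n,i in(("s6",a),("d6",d),("w6",b)):cv2.imwrite(f"pics/{n}.png",i)
import pickle;pickle.dump(cam("wrist"),open("w6.pkl","wb"))
o=np.zeros((600,800,3),np.uint8)
def put(i,x,y):o[y:y+i.shape[0],x:x+i.shape[1]]=i
put(up(a,235,200,335,300,4),0,0);put(up(d,210,195,310,275,4),400,0)
put(up(b,220,100,350,240,2),400,320);put(up(a,180,200,250,250,4),0,400)
cv2.imwrite("pics/c6.png",o)
```

```text
(no output)
```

View pics/c6.png

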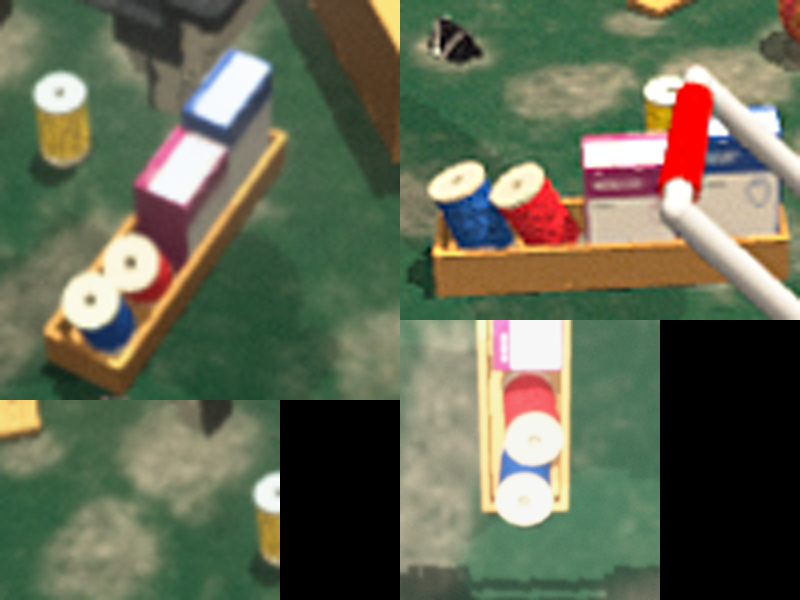

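Both spools have toppled back, red onto blue and blue onto the end wall. Pushing the blue spool's top along +x with closed fingers should stand both upright and also close the row. First I'll measure where the tops are.

Run:
```python
from h import *
import pickle
C={'s6':cam("scene"),'d6':cam("side"),'w6':pickle.load(open("w6.pkl","rb"))}
# approx windows from the composite
W={'s6':[(250,265,269,283),(259,256,277,275)],'d6':[(215,234,234,250),(230,233,250,252)],'w6':[(258,170,300,208),(265,142,305,175)]}
P={}
for n in C:
    im=cv2.imread(f"pics/{n}.png");h=cv2.cvtColor(im,cv2.COLOR_BGR2HSV);m=((h[...,1]<75)&(h[...,2]>140)).astype(np.uint8)
    for i,(x0,y0,x1,y1) in enumerate(W[n]):
        k=np.zeros_like(m);k[y0:y1,x0:x1]=m[y0:y1,x0:x1]
        c=max(cv2.findContours(k,0,1)[0],key=cv2.contourArea);e=cv2.fitEllipse(cv2.convexHull(c));P[n,i]=np.array(e[0]);print(n,i,np.round(e[0],1),np.round(e[1],1))
for i,nm in enumerate(["blue","red"]):
    for a,b in(("s6","w6"),("d6","w6"),("s6","d6")):
        x,er=tri(C[a],P[a,i],C[b],P[b,i]);q=x-box(0);t=np.radians(3);print(nm,a,b,"local x",round(q[0]*np.cos(t)+q[1]*np.sin(t),4),"y",round(-q[0]*np.sin(t)+q[1]*np.cos(t),4),"z",x[2].round(4),"err",round(er,4))
goto(box(-.128,0,.15),3)
```

```text
s6 0 [259.3 272.6] [14.1 21.6]
s6 1 [265.9 266.4] [12.8 18.8]
d6 0 [223.4 240.2] [ 8.1 16.6]
d6 1 [238.6 240.7] [ 8.  15.1]
w6 0 [282.4 183.7] [34.6 40. ]
w6 1 [282.  158.8] [35.7 43.4]
blue s6 w6 local x -0.0751 y -0.0013 z 0.0593 err 0.0003
blue d6 w6 local x -0.0791 y -0.0009 z 0.0568 err 0.0032
blue s6 d6 local x -0.0797 y -0.0049 z 0.0625 err 0.0028
red s6 w6 local x -0.0493 y -0.0014 z 0.0512 err 0.0007
red d6 w6 local x -0.0495 y -0.0007 z 0.0544 err 0.0002
red s6 d6 local x -0.0503 y -0.003 z 0.055 err 0.001
t 19.25 tcp [0.4606 0.13   0.2491] [1.7992e+02 1.3000e-01 2.9200e+00] J [ 39.   1. -22.  -0. -67.  54.]
shift units (tool now) [-0.1084 -0.0024  0.1985]
turn units [ 0.0014  0.0022 -0.0014]
```

Request:
{"op": "carry_out", "data": {"targets": [[-0.036,-0.001,0.066,0,0,0],[-0.036,-0.001,0.066,0,0,0],[-0.036,0,0.066,0,0,0],[0,0,0,0,0,0],[0,0,0,0,0,0]], "hand": 0}}

```text
time_s: 19.88
tcp_pos: [0.4081, 0.1291, 0.1522]
eef_rot: [180.0, -0.0, 3.0]
contact_force: [1.2, 0.5, 0.1]
gripper_width: 0.0434
gripper_force: 0.0
```

Request:
{"op": "carry_out", "data": {"targets": [[0,0,0.06,0,0,0],[0,0,0.06,0,0,0],[0,0,0.06,0,0,0],[0,0,0.03,0,0,0],[0,0,0,0,0,0]]}}

```text
time_s: 20.5
tcp_pos: [0.4114, 0.1316, 0.0476]
eef_rot: [-179.8, -0.3, 3.1]
contact_force: [7.8, 3.0, -2.7]
gripper_width: 0.0005
gripper_force: 0.0
```

Request:
{"op": "carry_out", "data": {"targets": [[0.01,0,0,0,0,0],[0.01,0,0,0,0,0],[0.01,0,0,0,0,0],[0,0,0,0,0,0],[0,0,0,0,0,0]]}}

```text
time_s: 21.12
tcp_pos: [0.4219, 0.1292, 0.0465]
eef_rot: [180.0, 0.0, 2.9]
contact_force: [-0.3, 0.2, 0.0]
gripper_width: 0.0006
gripper_force: 0.0
```

Run:
```python
from h import *
goto(box(-.113,0,.044),3);s=r.get_state();print(s['contact_force'],s['gripper_width'])
```

```text
t 21.125 tcp [0.4219 0.1292 0.0465] [1.7999e+02 1.0000e-02 2.9100e+00] J [ 43.  12. -42.  -0. -37.  50.]
shift units (tool now) [-0.0016  0.0002  0.005 ]
turn units [ 0.0001  0.0002 -0.0015]
[-0.33024556  0.15867854  0.02232072] 0.000556233792589727
```

Request:
{"op": "carry_out", "data": {"targets": [[0.006,0,0,0,0,0],[0.006,0,0,0,0,0],[0.006,0,0,0,0,0],[0,0,0,0,0,0]]}}

```text
time_s: 21.62
tcp_pos: [0.4313, 0.1299, 0.0465]
eef_rot: [-180.0, -0.0, 2.9]
contact_force: [0.3, 0.6, 0.3]
gripper_width: 0.0005
gripper_force: 0.0
```

Request:
{"op": "carry_out", "data": {"targets": [[0.006,0,0,0,0,0],[0.006,0,0,0,0,0],[0,0,0,0,0,0],[0,0,0,0,0,0]]}}

```text
time_s: 22.12
tcp_pos: [0.437, 0.1301, 0.0465]
eef_rot: [180.0, 0.0, 2.9]
contact_force: [0.2, -0.1, 0.1]
gripper_width: 0.0007
gripper_force: 0.0
```

Request:
{"op": "carry_out", "data": {"targets": [[0.004,0,0,0,0,0],[0.004,0,0,0,0,0],[0,0,0,0,0,0],[0,0,0,0,0,0]]}}

```text
time_s: 22.62
tcp_pos: [0.441, 0.1303, 0.0465]
eef_rot: [180.0, 0.0, 2.9]
contact_force: [-0.4, -0.3, 1.0]
gripper_width: 0.0005
gripper_force: 0.0
```

```bash
cat > tops.py <<'E'
from h import *
goto(box(-.09,0,.044),3);s=r.get_state();print(s['contact_force'])
C={n:cam(n) for n in("scene","side")};P={}
I={n:r.capture(n)[:,:,::-1].copy() for n in C}
for n in C:
    cv2.imwrite(f"pics/{n}_t{s['time_s']:.1f}.png",I[n])
    h=cv2.cvtColor(I[n],cv2.COLOR_BGR2HSV);m=((h[...,1]<75)&(h[...,2]>130)).astype(np.uint8)
    for i,x in enumerate((-.0745,-.045,-.031)):
        pass
    q=proj(C[n],[box(-.085,0,.056),box(-.01,0,.056)]);x0,y0=np.minimum(*q)-14;x1,y1=np.maximum(*q)+14
    k=np.zeros_like(m);k[int(y0):int(y1),int(x0):int(x1)]=m[int(y0):int(y1),int(x0):int(x1)]
    for c in cv2.findContours(k,0,1)[0]:
        if cv2.contourArea(c)>40:
            b=cv2.boundingRect(c);w=plane(C[n],[(b[0]+b[2]/2-.5,b[1]+b[3]/2-.5)],.056)[0]-box(0);t=np.radians(3)
            print(n,b,cv2.contourArea(c),"local@.056",round(w[0]*np.cos(t)+w[1]*np.sin(t),4),round(-w[0]*np.sin(t)+w[1]*np.cos(t),4))
    for x in(-.0765,-.0605,-.0455,-.0295):print(n,"expect",x,proj(C[n],[box(x,0,.056)])[0].round(1))
E
python3 tops.py
```

```text
t 22.625 tcp [0.441  0.1303 0.0465] [180.     0.     2.92] J [ 41.  13. -39.  -0. -37.  52.]
shift units (tool now) [0.0062 0.0004 0.0051]
turn units [ 0.      0.     -0.0013]
[-0.43123692 -0.25788316  1.02475349]
scene (272, 238, 16, 13) 130.0 local@.056 0.0173 0.0022
scene expect -0.0765 [258.3 273.7]
scene expect -0.0605 [262.3 268.4]
scene expect -0.0455 [265.9 263.6]
scene expect -0.0295 [269.7 258.6]
side (257, 244, 13, 10) 104.5 local@.056 0.0024 -0.0376
side (241, 235, 14, 9) 78.0 local@.056 -0.0303 0.0021
side (208, 231, 32, 20) 394.0 local@.056 -0.0822 0.0002
side (255, 229, 15, 8) 75.0 local@.056 0.0019 0.0267
side expect -0.0765 [226.1 240.4]
side expect -0.0605 [233.6 240.1]
side expect -0.0455 [240.5 239.8]
side expect -0.0295 [247.9 239.5]
```

The side view puts the red spool's top at (247,239), which is where it should be when upright at local x of −30 mm. I'll keep pushing until the force shows the row is tight.

Request:
{"op": "carry_out", "data": {"targets": [[0.004,0,0,0,0,0],[0.002,0,0,0,0,0],[0,0,0,0,0,0],[0,0,0,0,0,0]]}}

```text
time_s: 23.22
tcp_pos: [0.444, 0.1305, 0.0465]
eef_rot: [180.0, 0.0, 2.9]
contact_force: [-0.3, 0.2, -0.1]
gripper_width: 0.0007
gripper_force: 0.0
```

Request:
{"op": "carry_out", "data": {"targets": [[0.002,0,0,0,0,0],[0.002,0,0,0,0,0],[0,0,0,0,0,0],[0,0,0,0,0,0]]}}

```text
time_s: 23.72
tcp_pos: [0.446, 0.1306, 0.0466]
eef_rot: [-180.0, -0.0, 2.9]
contact_force: [-0.0, 0.6, -0.5]
gripper_width: 0.0005
gripper_force: 0.0
```

```bash
python3 tops.py
```

```text
t 23.725 tcp [0.446  0.1306 0.0466] [-180.     -0.      2.93] J [ 41.  13. -39.   0. -38.  52.]
shift units (tool now) [-0.0039  0.0005  0.0051]
turn units [-0.     -0.     -0.0012]
[-0.00469271  0.59883815 -0.51097607]
scene (272, 238, 16, 13) 131.5 local@.056 0.0173 0.0022
scene expect -0.0765 [258.3 273.7]
scene expect -0.0605 [262.3 268.4]
scene expect -0.0455 [265.9 263.6]
scene expect -0.0295 [269.7 258.6]
side (256, 244, 14, 10) 106.5 local@.056 0.0013 -0.0376
side (208, 231, 48, 20) 493.0 local@.056 -0.0649 -0.0011
side (256, 230, 14, 7) 74.5 local@.056 0.0029 0.0244
side expect -0.0765 [226.1 240.4]
side expect -0.0605 [233.6 240.1]
side expect -0.0455 [240.5 239.8]
side expect -0.0295 [247.9 239.5]
```

Request:
{"op": "carry_out", "data": {"targets": [[0.002,0,0,0,0,0],[0.001,0,0,0,0,0],[0,0,0,0,0,0],[0,0,0,0,0,0]]}}

```text
time_s: 24.32
tcp_pos: [0.4475, 0.1307, 0.0465]
eef_rot: [-180.0, -0.0, 2.9]
contact_force: [-0.3, -0.3, -0.0]
gripper_width: 0.0009
gripper_force: 0.1
```

Request:
{"op": "carry_out", "data": {"targets": [[0.001,0,0,0,0,0],[0.001,0,0,0,0,0],[0,0,0,0,0,0],[0,0,0,0,0,0]]}}

```text
time_s: 24.82
tcp_pos: [0.4485, 0.1308, 0.0466]
eef_rot: [-180.0, 0.0, 2.9]
contact_force: [0.1, 1.2, 0.1]
gripper_width: 0.0004
gripper_force: 0.1
```

Request:
{"op": "carry_out", "data": {"targets": [[0.001,0,0,0,0,0],[0.001,0,0,0,0,0],[0,0,0,0,0,0],[0,0,0,0,0,0]]}}

```text
time_s: 25.32
tcp_pos: [0.4493, 0.1307, 0.0465]
eef_rot: [180.0, 0.0, 2.9]
contact_force: [-1.8, -0.5, 0.1]
gripper_width: 0.0004
gripper_force: 1.0
```

Request:
{"op": "carry_out", "data": {"targets": [[0.001,0,0,0,0,0],[0.001,0,0,0,0,0],[0,0,0,0,0,0],[0,0,0,0,0,0]]}}

```text
time_s: 25.82
tcp_pos: [0.4497, 0.1303, 0.0463]
eef_rot: [179.9, 0.1, 2.9]
contact_force: [-4.3, -0.5, 2.2]
gripper_width: 0.0002
gripper_force: 2.6
```

```bash
python3 tops.py|grep -v exp
```

```text
t 25.825 tcp [0.4497 0.1303 0.0463] [1.7995e+02 9.0000e-02 2.9100e+00] J [ 40.  14. -38.  -0. -38.  53.]
shift units (tool now) [-0.0111 -0.0006  0.0046]
turn units [ 0.0008  0.0015 -0.0015]
[-4.32381068 -0.53473561  2.21397439]
scene (272, 238, 16, 13) 129.0 local@.056 0.0173 0.0022
side (257, 244, 13, 10) 107.5 local@.056 0.0024 -0.0376
side (208, 231, 46, 20) 498.5 local@.056 -0.067 -0.001
side (256, 230, 14, 7) 66.5 local@.056 0.0029 0.0244
```

Request:
{"op": "carry_out", "data": {"targets": [[-0.001,0,0,0,0,0],[-0.001,0,0,0,0,0],[-0.001,0,0,0,0,0],[-0.002,0,0,0,0,0],[-0.003,0,0,0,0,0]]}}

```text
time_s: 26.55
tcp_pos: [0.4473, 0.1312, 0.0469]
eef_rot: [-180.0, -0.1, 2.9]
contact_force: [-0.1, 0.3, 0.1]
gripper_width: 0.0005
gripper_force: 0.0
```

Request:
{"op": "carry_out", "data": {"targets": [[-0.008,0,0,0,0,0],[-0.012,0,0,0,0,0],[0,0,-0.05,0,0,0],[0,0,-0.1,0,0,0],[0,0,-0.12,0,0,0]]}}

```text
time_s: 27.18
tcp_pos: [0.4355, 0.1296, 0.1824]
eef_rot: [179.9, 0.1, 2.9]
contact_force: [1.0, 1.3, 0.1]
gripper_width: 0.0007
gripper_force: 0.0
```

Request:
{"op": "carry_out", "data": {"targets": [[0,0,-0.1,0,0,0],[0,0,0,0,0,0],[0,0,0,0,0,0]]}}

```text
time_s: 27.55
tcp_pos: [0.4359, 0.13, 0.2313]
eef_rot: [-180.0, 0.0, 2.9]
contact_force: [-0.2, 0.3, -1.6]
gripper_width: 0.0001
gripper_force: 0.0
```

Run:
```python
from h import *
s=r.get_state();print(s['tcp_pos'],s['contact_force'])
C={n:cam(n) for n in("scene","side","wrist")};t=np.radians(3)
for n in C:
    im=r.capture(n)[:,:,::-1].copy();cv2.imwrite(f"pics/{n}_7.png",im)
    h=cv2.cvtColor(im,cv2.COLOR_BGR2HSV);m=((h[...,1]<75)&(h[...,2]>140)).astype(np.uint8)
    for x,z,nm in((-.0605,.056,"blue"),(-.0295,.056,"red"),(.011,.074,"purple"),(.064,.089,"bluecarton")):
        p=proj(C[n],[box(x,0,z)])[0]
        best=None
        for c in cv2.findContours(m,0,1)[0]:
            M=cv2.moments(c)
            if M['m00']>40:
                g=np.array([M['m10'],M['m01']])/M['m00'];d=np.linalg.norm(g-p)
                if best is None or d<best[0]:best=(d,g,M['m00'],cv2.boundingRect(c))
        w=plane(C[n],[best[1]],z)[0]-box(0)
        print(n,nm,"exp",p.round(1),"got",best[1].round(1),best[2],best[3],"local",round(w[0]*np.cos(t)+w[1]*np.sin(t),4),round(-w[0]*np.sin(t)+w[1]*np.cos(t),4))
```

```text
[0.43588745 0.12998595 0.23126078] [-0.22530836  0.26124383 -1.56076785]
scene blue exp [262.3 268.4] got [265.8 263.4] 265.0 (252, 252, 26, 23) local -0.0452 0.0006
scene red exp [269.7 258.6] got [265.8 263.4] 265.0 (252, 252, 26, 23) local -0.0452 0.0006
scene purple exp [278.8 241.2] got [281.  241.4] 190.5 (272, 233, 20, 18) local 0.0132 -0.0047
scene bluecarton exp [290.4 221.6] got [293.2 221.9] 141.0 (285, 213, 18, 19) local 0.0664 -0.0062
side blue exp [233.6 240.1] got [240.1 239.8] 159.0 (226, 235, 29, 11) local -0.0464 0.0001
side red exp [247.9 239.5] got [240.1 239.8] 159.0 (226, 235, 29, 11) local -0.0464 0.0001
side purple exp [266.3 231.7] got [265.5 232.6] 102.5 (255, 229, 22, 8) local 0.0092 -0.0037
side bluecarton exp [290.7 224.7] got [300.6 225.2] 624.0 (271, 208, 73, 47) local 0.0851 -0.0038
wrist blue exp [282.8 148.4] got [226.2 113.2] 18931.0 (153, 0, 149, 237) local -0.0269 0.0546
wrist red exp [282.8 116. ] got [226.2 113.2] 18931.0 (153, 0, 149, 237) local -0.0269 0.0546
wrist purple exp [282.7  68.3] got [294.4  48.1] 4076.5 (268, 0, 63, 177) local 0.0271 -0.0102
wrist bluecarton exp [282.5  -7.6] got [294.4  48.1] 4076.5 (268, 0, 63, 177) local 0.0245 -0.0097
```

Both camera views put the two spool tops touching at 56 mm height, centred at local x of about −45 mm, so the spools are upright and the row is tight. Next is the lever.

Request:
{"op": "carry_out", "data": {"targets": [[0,0,-0.08,0,0,0.066],[0,0,0,0,0,0.066],[0,0,0,0,0,0],[0,0,0,0,0,0]]}}

```text
time_s: 28.2
tcp_pos: [0.4361, 0.1299, 0.2705]
eef_rot: [179.9, 0.1, -4.9]
contact_force: [-1.3, -0.6, -0.9]
gripper_width: 0.0006
gripper_force: 0.0
```

```bash
cat > lev.py <<'E'
from h import *
xd=np.array([np.cos(np.radians(-5)),np.sin(np.radians(-5)),0]);H=np.array([.5755,-.0935,.115])+.0973*xd
def bar(th):
    f=np.radians(46)-th;return H-.140*np.cos(f)*xd+np.array([0,0,.140*np.sin(f)])
E
python3 - <<'E'
from lev import *
g=bar(0);goto([g[0],g[1],.27],-5)
P=[bar(t)+[0,0,.016] for t in np.arange(0,1.0,.1)]
for t,p in zip(np.arange(0,1,.1),P):print(round(t,1),p.round(4))
E
```

```text
t 28.2 tcp [0.4361 0.1299 0.2705] [ 1.7992e+02  9.0000e-02 -4.9100e+00] J [ 42.  -2. -22.  -0. -70.  44.]
shift units (tool now) [0.3161 0.4213 0.0011]
turn units [0.0013 0.0015 0.0015]
0.0 [ 0.5755 -0.0935  0.2317]
0.1 [ 0.566  -0.0927  0.2215]
0.2 [ 0.5575 -0.0919  0.2104]
0.3 [ 0.5502 -0.0913  0.1985]
0.4 [ 0.5441 -0.0908  0.1859]
0.5 [ 0.5393 -0.0903  0.1728]
0.6 [ 0.5358 -0.09    0.1592]
0.7 [ 0.5337 -0.0898  0.1454]
0.8 [ 0.533  -0.0898  0.1314]
0.9 [ 0.5336 -0.0898  0.1174]
```

Request:
{"op": "carry_out", "data": {"targets": [[0.0632,0.0843,0,0,0,0],[0.0632,0.0843,0,0,0,0],[0.0632,0.0843,0,0,0,0],[0.0632,0.0843,0,0,0,0],[0.0632,0.0843,0,0,0,0]]}}

```text
time_s: 28.82
tcp_pos: [0.5762, -0.0952, 0.2706]
eef_rot: [180.0, 0.1, -4.9]
contact_force: [0.7, 0.8, -0.4]
gripper_width: 0.0006
gripper_force: 0.0
```

Request:
{"op": "carry_out", "data": {"targets": [[0,0,0.03,0,0,0],[0,0,0.03,0,0,0],[0,0,0.01,0,0,0],[0,0,0,0,0,0],[0,0,0,0,0,0]]}}

```text
time_s: 29.45
tcp_pos: [0.5758, -0.0929, 0.2374]
eef_rot: [-180.0, -0.1, -4.9]
contact_force: [-0.5, 0.2, 0.6]
gripper_width: 0.0004
gripper_force: 0.0
```

Run:
```python
from lev import *
p=bar(.1)+[0,0,.016];goto(p,-5);p=bar(.2)+[0,0,.016];goto(p,-5)
# red bar in wrist/scene/side now
for n in("scene","side"):
    im=r.capture(n)[:,:,::-1].copy();cv2.imwrite(f"pics/{n}_8.png",im)
    c=cam(n);q=proj(c,[bar(0)])[0];h=cv2.cvtColor(im,cv2.COLOR_BGR2HSV);m=(((h[...,0]<8)|(h[...,0]>172))&(h[...,1]>180)&(h[...,2]>100)).astype(np.uint8)
    x,y=q.astype(int);k=np.zeros_like(m);k[y-30:y+30,x-35:x+35]=m[y-30:y+30,x-35:x+35];pp=np.argwhere(k)[:,::-1];print(n,q.round(1),len(pp),pp.mean(0),pp.min(0),pp.max(0))
```

```text
t 29.45 tcp [ 0.5758 -0.0929  0.2374] [-1.7999e+02 -7.0000e-02 -4.9100e+00] J [ 10.  12. -11.   0. -67.  75.]
shift units (tool now) [-0.0196  0.0013  0.0317]
turn units [-0.0001 -0.0012  0.0014]
t 29.45 tcp [ 0.5758 -0.0929  0.2374] [-1.7999e+02 -7.0000e-02 -4.9100e+00] J [ 10.  12. -11.   0. -67.  75.]
shift units (tool now) [-0.0366  0.0012  0.0539]
turn units [-0.0001 -0.0012  0.0014]
scene [389.3 233.3] 229 [389.84716157 233.71615721] [372 222] [407 244]
side [281.5 230.4] 258 [268.09689922 240.80620155] [246 206] [315 255]
```

Request:
{"op": "carry_out", "data": {"targets": [[-0.01,0,0.016,0,0,0],[-0.0096,0,0.016,0,0,0],[-0.017,0,0.022,0,0,0],[0,0,0,0,0,0],[0,0,0,0,0,0]]}}

```text
time_s: 30.18
tcp_pos: [0.5554, -0.0918, 0.2106]
eef_rot: [180.0, 0.1, -5.0]
contact_force: [-9.7, 3.5, 13.6]
gripper_width: 0.0004
gripper_force: 6.8
```

Request:
{"op": "carry_out", "data": {"targets": [[-0.0146,0,0.0238,0,0,0],[-0.0122,0,0.0252,0,0,0],[0,0,0,0,0,0],[0,0,0,0,0,0]]}}

```text
time_s: 30.68
tcp_pos: [0.5416, -0.0908, 0.1858]
eef_rot: [180.0, 0.2, -5.0]
contact_force: [-11.3, 3.2, 13.8]
gripper_width: 0.0005
gripper_force: 7.1
```

```bash
cat >> lev.py <<'E'
def red(th):
    for n in("scene","side"):
        im=r.capture(n)[:,:,::-1].copy();cv2.imwrite(f"pics/{n}_l{th}.png",im)
        c=cam(n);h=cv2.cvtColor(im,cv2.COLOR_BGR2HSV);m=(((h[...,0]<8)|(h[...,0]>172))&(h[...,1]>180)&(h[...,2]>80)).astype(np.uint8)
        yd=np.array([-xd[1],xd[0],0])
        for t in(th-.1,th,th+.1):
            q=proj(c,[bar(t)+.028*yd,bar(t)-.028*yd]);k=np.zeros_like(m);cv2.line(k,*[tuple(int(round(v)) for v in p) for p in q],1,2)
            print(n,t,q.round(0).tolist(),"red fraction",round(m[k>0].mean(),2))
E
python3 - <<'E'
from lev import *
goto(bar(.5)+[0,0,.016],-5);red(.4)
E
```

```text
t 30.675 tcp [ 0.5416 -0.0908  0.1858] [ 1.7998e+02  1.7000e-01 -4.9800e+00] J [ 11.  11. -19.  -0. -60.  74.]
shift units (tool now) [-0.0046 -0.0006  0.026 ]
turn units [0.0004 0.0029 0.0003]
scene 0.30000000000000004 [[367.0, 246.0], [393.0, 260.0]] red fraction 0.0
scene 0.4 [[364.0, 252.0], [390.0, 267.0]] red fraction 0.41
scene 0.5 [[362.0, 258.0], [388.0, 272.0]] red fraction 0.0
side 0.30000000000000004 [[267.0, 239.0], [263.0, 259.0]] red fraction 0.2
side 0.4 [[264.0, 245.0], [260.0, 265.0]] red fraction 0.43
side 0.5 [[261.0, 252.0], [257.0, 272.0]] red fraction 0.42
```

Request:
{"op": "carry_out", "data": {"targets": [[0.006,0,0.01,0,0,0],[0.004,0,0.016,0,0,0],[0,0,0,0,0,0],[0,0,0,0,0,0]]}}

```text
time_s: 31.28
tcp_pos: [0.5473, -0.0918, 0.1724]
eef_rot: [179.9, 0.1, -5.0]
contact_force: [-6.8, -0.7, 10.7]
gripper_width: -0.0001
gripper_force: 4.9
```

Run:
```python
from lev import *
s=r.get_state();print(s['contact_force'],s['moment']);goto(bar(.6)+[0,0,.016],-5);red(.5)
```

```text
[-6.83683104 -0.68178735 10.70216956] [-2.01913026e-01  2.61309186e+00  4.19594933e-04]
t 31.275 tcp [ 0.5473 -0.0918  0.1724] [ 1.7994e+02  1.3000e-01 -4.9900e+00] J [ 11.  12. -20.   0. -58.  74.]
shift units (tool now) [-0.023  -0.0016  0.0265]
turn units [0.001  0.0022 0.0002]
scene 0.4 [[364.0, 252.0], [390.0, 267.0]] red fraction 0.0
scene 0.5 [[362.0, 258.0], [388.0, 272.0]] red fraction 1.0
scene 0.6 [[360.0, 263.0], [386.0, 278.0]] red fraction 0.0
side 0.4 [[264.0, 245.0], [260.0, 265.0]] red fraction 0.15
side 0.5 [[261.0, 252.0], [257.0, 272.0]] red fraction 0.43
side 0.6 [[259.0, 258.0], [255.0, 279.0]] red fraction 0.4
```

Request:
{"op": "carry_out", "data": {"targets": [[-0.007,0,0.0272,0,0,0],[-0.0042,0,0.0276,0,0,0],[0,0,0,0,0,0],[0,0,0,0,0,0]]}}

```text
time_s: 31.88
tcp_pos: [0.5412, -0.0912, 0.1448]
eef_rot: [179.9, 0.2, -5.0]
contact_force: [-7.0, 0.1, 9.4]
gripper_width: 0.0007
gripper_force: 4.7
```

Request:
{"op": "carry_out", "data": {"targets": [[-0.0014,0,0.028,0,0,0],[0,0,0.014,0,0,0],[0,0,0,0,0,0],[0,0,0,0,0,0]]}}

```text
time_s: 32.38
tcp_pos: [0.5414, -0.091, 0.1237]
eef_rot: [180.0, 0.1, -5.0]
contact_force: [-5.8, 0.2, 7.2]
gripper_width: 0.0005
gripper_force: 3.4
```

Run:
```python
from lev import *
s=r.get_state();print(s['contact_force']);goto(bar(.92)+[0,0,.016],-5);red(.85)
```

```text
[-5.83444757  0.15312521  7.24956087]
t 32.375 tcp [ 0.5414 -0.091   0.1237] [ 1.7996e+02  1.1000e-01 -5.0000e+00] J [ 11.  15. -24.   0. -52.  74.]
shift units (tool now) [-0.0151 -0.0011  0.0182]
turn units [0.0006 0.0018 0.0001]
scene 0.75 [[358.0, 270.0], [384.0, 285.0]] red fraction 0.16
scene 0.85 [[358.0, 274.0], [383.0, 289.0]] red fraction 0.97
scene 0.95 [[357.0, 278.0], [382.0, 293.0]] red fraction 0.54
side 0.75 [[258.0, 268.0], [254.0, 290.0]] red fraction 0.14
side 0.85 [[258.0, 275.0], [254.0, 297.0]] red fraction 0.39
side 0.95 [[259.0, 282.0], [255.0, 304.0]] red fraction 0.48
```

Request:
{"op": "carry_out", "data": {"targets": [[0,0,0.008,0,0,0],[0,0,0.008,0,0,0],[0,0,0,0,0,0],[0,0,0,0,0,0]]}}

```text
time_s: 32.98
tcp_pos: [0.5417, -0.091, 0.1162]
eef_rot: [180.0, 0.1, -5.0]
contact_force: [-6.0, 0.1, 9.9]
gripper_width: 0.0006
gripper_force: 4.8
```

Request:
{"op": "carry_out", "data": {"targets": [[0,0,0.003,0,0,0],[0,0,0,0,0,0],[0,0,0,0,0,0]]}}

```text
time_s: 33.35
tcp_pos: [0.5418, -0.091, 0.1149]
eef_rot: [180.0, 0.0, -5.0]
contact_force: [-4.5, -0.4, 11.3]
gripper_width: 0.0003
gripper_force: 5.2
```

Request:
{"op": "carry_out", "data": {"targets": [[0,0,0.003,0,0,0],[0,0,0,0,0,0],[0,0,0,0,0,0]]}}

```text
time_s: 33.72
tcp_pos: [0.5419, -0.091, 0.1136]
eef_rot: [180.0, 0.0, -5.0]
contact_force: [-6.0, -0.4, 11.7]
gripper_width: 0.0006
gripper_force: 5.8
```

Request:
{"op": "carry_out", "data": {"targets": [[0,0,0.003,0,0,0],[0,0,0,0,0,0],[0,0,0,0,0,0]]}}

```text
time_s: 34.1
tcp_pos: [0.542, -0.0911, 0.1121]
eef_rot: [180.0, 0.0, -5.0]
contact_force: [-5.4, -0.4, 11.4]
gripper_width: 0.0006
gripper_force: 5.7
```

Run:
```python
from lev import *
s=r.get_state();print(s['contact_force']);goto(bar(.93)+[0,0,.016],-5);red(.93)
```

```text
[-5.38834816 -0.38453889 11.38933424]
t 34.1 tcp [ 0.542  -0.0911  0.1121] [ 1.7996e+02  2.0000e-02 -4.9700e+00] J [ 11.  15. -24.   0. -50.  74.]
shift units (tool now) [-0.016  -0.001  -0.0023]
turn units [0.0006 0.0003 0.0004]
scene 0.8300000000000001 [[358.0, 274.0], [383.0, 288.0]] red fraction 0.22
scene 0.93 [[357.0, 277.0], [382.0, 292.0]] red fraction 0.98
scene 1.03 [[357.0, 280.0], [381.0, 295.0]] red fraction 0.79
side 0.8300000000000001 [[258.0, 274.0], [254.0, 296.0]] red fraction 0.14
side 0.93 [[259.0, 280.0], [255.0, 302.0]] red fraction 0.38
side 1.03 [[261.0, 287.0], [257.0, 309.0]] red fraction 0.37
```

Request:
{"op": "carry_out", "data": {"targets": [[0,0,0.003,0,0,0],[0,0,0,0,0,0],[0,0,0,0,0,0]]}}

```text
time_s: 34.58
tcp_pos: [0.5421, -0.091, 0.1108]
eef_rot: [180.0, 0.0, -5.0]
contact_force: [-6.5, 0.1, 12.5]
gripper_width: 0.0005
gripper_force: 6.5
```

Request:
{"op": "carry_out", "data": {"targets": [[0,0,0.003,0,0,0],[0,0,0,0,0,0],[0,0,0,0,0,0]]}}

```text
time_s: 34.95
tcp_pos: [0.5422, -0.0911, 0.1099]
eef_rot: [180.0, -0.0, -5.0]
contact_force: [-8.2, 0.1, 18.5]
gripper_width: 0.0003
gripper_force: 9.1
```

The end stop shows at z ≈ 0.110, where the force jumps. I'll ease off slightly to hold just past the third stop, then check everything and hand in.

Request:
{"op": "carry_out", "data": {"targets": [[0,0,-0.0025,0,0,0],[0,0,0,0,0,0],[0,0,0,0,0,0],[0,0,0,0,0,0],[0,0,0,0,0,0]]}}

```text
time_s: 35.58
tcp_pos: [0.5421, -0.0911, 0.1104]
eef_rot: [180.0, 0.0, -5.0]
contact_force: [-5.8, -0.4, 11.7]
gripper_width: 0.0002
gripper_force: 5.8
```

Run:
```python
from lev import *
s=r.get_state();print(s['time_s'],s['contact_force'],s['tcp_pos']);red(.94)
t=np.radians(3)
for n in("scene","side"):
    im=cv2.imread(f"pics/{n}_l0.94.png");c=cam(n);h=cv2.cvtColor(im,cv2.COLOR_BGR2HSV);m=((h[...,1]<75)&(h[...,2]>140)).astype(np.uint8)
    p=proj(c,[box(-.045,0,.056)])[0]
    for k in cv2.findContours(m,0,1)[0]:
        M=cv2.moments(k)
        if M['m00']>40:
            g=np.array([M['m10'],M['m01']])/M['m00']
            if np.linalg.norm(g-p)<35:w=plane(c,[g],.056)[0]-box(0);print(n,g.round(1),M['m00'],cv2.boundingRect(k),round(w[0]*np.cos(t)+w[1]*np.sin(t),4),round(-w[0]*np.sin(t)+w[1]*np.cos(t),4))
```

```text
35.575 [-5.77518536 -0.40876606 11.66112123] [ 0.54213966 -0.09105983  0.11043237]
scene 0.84 [[358.0, 274.0], [383.0, 289.0]] red fraction 0.23
scene 0.94 [[357.0, 278.0], [382.0, 292.0]] red fraction 1.0
scene 1.04 [[357.0, 281.0], [381.0, 295.0]] red fraction 0.76
side 0.84 [[258.0, 274.0], [254.0, 296.0]] red fraction 0.13
side 0.94 [[259.0, 281.0], [255.0, 303.0]] red fraction 0.38
side 1.04 [[261.0, 288.0], [257.0, 310.0]] red fraction 0.38
scene [236.  280.3] 91.0 (229, 271, 14, 19) -0.1147 0.0324
scene [263.2 263.6] 325.5 (245, 252, 33, 23) -0.0485 0.0052
scene [281.1 241.8] 179.5 (272, 233, 20, 18) 0.0249 0.0024
side [216.2 243.9] 267.0 (197, 236, 40, 18) -0.097 -0.0122
side [241.1 219. ] 131.0 (225, 201, 22, 37) -0.046 0.0919
```

Run:
```python
from h import *
a=cv2.imread("pics/scene_7.png");b=cv2.imread("pics/scene_l0.94.png")
for n,(l,u) in {"red":((0,150,50),(8,255,255)),"blue":((105,120,30),(125,255,255)),"purple":((150,80,40),(172,255,255))}.items():
    for i in(a,b):
        h=cv2.cvtColor(i,cv2.COLOR_BGR2HSV);m=cv2.inRange(h,l,u);k=m[225:300,240:300];p=np.argwhere(k>0)[:,::-1]+[240,225];print(n,len(p),p.mean(0).round(1),p.min(0),p.max(0))
for nm,i in(("7",a),("now",b)):
    h=cv2.cvtColor(i,cv2.COLOR_BGR2HSV);m=((h[...,1]<75)&(h[...,2]>140))
    print(nm);print("\n".join("".join("#" if v else "." for v in row) for row in m[248:280,242:285]))
```

```text
red 44 [274. 268.] [271 262] [277 274]
red 39 [274.1 267.9] [271 262] [277 274]
blue 98 [264.5 279.2] [259 274] [270 285]
blue 99 [264.4 279.2] [258 274] [270 285]
purple 96 [275.9 251.2] [269 238] [290 274]
purple 117 [276.3 248.9] [269 232] [290 274]
7
...............................###########.
..................................#######..
....................................#####..
...........................................
.........................#.................
.......................#######.............
......................###########..........
..................#..#############.........
...............##.#.###############........
....................################.......
....................################.......
....................################.......
.......####........#.##############.......#
.......#####..........############.......#.
........###...........###########..........
............#...##.#############...........
............##..#############..............
...........###.#############...............
..........###################..............
.........
[... 1274 characters left out ...]
.##########.##############..............
...#########################...............
...##########################..............
......#######################..............
......####..##################.............
.....####......###############.............
......###......##############..............
...............##############..............
.#####.##.......############...............
.#########.......##########................
.########.........########.................
.########..................................
......##...................................
......#....................................
...........................................
...........................................
```

```bash
python3 -c "
from plant import r
print(r.close_job())"
```

```text
the job is handed in; nothing more can be done
None
```

I handed the job in at about 36 s: the purple carton and red spool stand in the box in a tight row with the blue carton and blue spool (the two spools toppled once and were pushed upright again), and the lever is held just past the third stop.

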